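# Find the full case by feel and park it in the bay

### The arm

A 6-joint arm with a two-finger parallel gripper is mounted at the origin on the work surface. World frame = base frame: x ahead of the robot, y to its left, z up, the work surface at z = 0. Lengths are in m, angles in rad, forces in N, time in s.
With the tool pointing down it reaches from about 0.3 to 0.775 m from the base axis. Payload 14.6 kg.
Tool frame: the origin (TCP) lies on the centre line of the jaws, within the pads' length; the fingertips stand 19 mm ahead of it and the grasp point (between the pads) is the TCP; y points along the fingers, x is the direction in which the jaws open and shut, and the axes are right-handed (so a half turn about y gives the same grasp; the last joint's range is limited). The gripper opens to 94 mm and grips with 3 to 60 N. Pads are 16 mm wide; open, the fingers measure 119 mm over their backs; the gripper's body (75 mm by 177 mm) begins 78 mm behind the grasp point.
Start: joints at [-1.298, 0.3, 1.521, -0, 1.321, -0.067], TCP at [0.183, -0.519, 0.224] pointing down, gripper open.
Joint ranges: [-3.03, 3.03], [-0.79, 2.21], [0.23, 2.52], [-1.04, 4.18], [0, 3.07], [-2.55, 2.55]. Speed limits (rad/s): [2.22, 2.22, 2.57, 3.14, 3.14, 3.14].

### API

Orientations are given as [roll, pitch, yaw] about the fixed x, y, z axes, in that order (R = Rz(yaw) Ry(pitch) Rx(roll)).
In Python, from station import ctrl, optics gives the robot as it stands.
- The arm moves only by the tool jog_arm, never from a script. Its argument "targets" is a list of rows, each a list of 3 entries, a list of its own where there are three numbers: the finger opening in cm, from 0 to 9.4, then the shift along the tool's x, y, z in cm, then the turn about the tool's y in rad. A call has 1 to 10 rows; each row is the pose to reach, as a shift and turn from the pose commanded when the call began, along the tool's axes at that moment; what a row does not reach only later rows make up. A row lasts 1/10 s, in which the tool goes at most 50 mm and 8.59 degrees, less where a joint would pass 70% of its speed; a pose out of reach is approached as far as the arm can. A call with a gripper value outside its range is refused whole. The fingers move at their own pace and stop on an object; "grip_force" is the grip in N (left out, the last holds). Time passes only in rows, so rows that repeat a pose let the fingers close. It gives the time, the measured TCP pose, the force and the opening at its end, in the units of the state.
- ctrl.get_obs(): the state, without advancing time (a new reading comes with each control period).
- optics.camera(name): name is "scene" or "top"; returns a dict with "img" (480x640x3 uint8, red, green, blue), "range_z" (480x640 float32, m along the optical axis (not along the pixel's ray), 0 where there is no reading), "camera_matrix" (3x3 intrinsics, pixels), "world_to_cam" (4x4, takes a point from world to camera coordinates). Camera axes: x right, y up, looking along -z (the intrinsics and any distortion apply to the point x, -y, -z); pixel columns grow to the right and rows downward; lengths in m; the calibration is good to about 2 mm. A picture is of the moment at which its call begins.
- ctrl.hand_in(): hands the job in, once; it reports no verdict.
The state is a dict: "time_s": time; "qpos": joint angles; "joint_vel": joint speeds; "tau": joint torques, N m; "ee_pos": TCP position; "eef_rot": TCP orientation; "force": force on the tool from outside, world axes, zero at the start; "moment": the same for the moment, N m; "grip_width": finger opening in m.
Only numpy, scipy, OpenCV 4.12 (cv2) and the standard library are available. Lean on these libraries where they do the work, as an engineer would, in place of code of your own. Each camera call takes 0.05 s, during which the arm holds its last target. There are 200 camera calls.

### The job

One of the three closed red-lidded cases on the bench is full of steel stock and the other two are empty, and they look the same: only a nudge will tell you which one is heavy. Then slide the full one along the mat, without lifting it, into the green bay until it is fully home against the back stop. Leave the two empty cases standing within about 5 cm of where they were, and do not disturb the mug, the glue bottle or the screwdriver.

Things in the scene. Friction and masses are not known exactly. Their poses are not given: they have to be found in the camera images.
- case_a: one of three look-alike closed cases, black with red lid, 84 x 84 mm, 42 high. A rim 4 thick, 12 high runs round the lid's edges: the top is a square tray 76 x 76 inside, floor 30 above the mat; fingertips let down into it can tow the case by the rim. Empty 0.18 kg, full about 0.8 kg, any one may be the full one. Origin: centre of underside; z up, x, y along the sides
- case_b: one of three look-alike closed cases, black with red lid, 84 x 84 mm, 42 high. A rim 4 thick, 12 high runs round the lid's edges: the top is a square tray 76 x 76 inside, floor 30 above the mat; fingertips let down into it can tow the case by the rim. Empty 0.18 kg, full about 0.8 kg, any one may be the full one. Origin: centre of underside; z up, x, y along the sides
- case_c: one of three look-alike closed cases, black with red lid, 84 x 84 mm, 42 high. A rim 4 thick, 12 high runs round the lid's edges: the top is a square tray 76 x 76 inside, floor 30 above the mat; fingertips let down into it can tow the case by the rim. Empty 0.18 kg, full about 0.8 kg, any one may be the full one. Origin: centre of underside; z up, x, y along the sides
- bay: fixed green U-shaped bay, yellow floor mark (no step). Guide strips 96 mm apart inside, 26 high, from 16 before to 42 beyond the origin; flared strips widen the mouth to about 125 at 42 before it; back stop 30 high, face 42 beyond it. Origin: on the mat at the centre of a fully home case; x from mouth to back stop (away from the robot), y across, z up
- mat: fixed flat grey bench mat, 460 x 1140 mm, 3 mm thick, on which everything stands; origin: centre of its underside
- mug: bystander: white mug, 76 mm across, 90 mm high; origin at the centre of its underside
- glue: bystander: yellow bottle, 56 mm across, 150 mm high; origin at the centre of its underside
- screwdriver: bystander: blue-handled screwdriver lying on the mat to the right of the bay, about 200 mm long; x along its shaft
There are look-alikes about, which are no part of the job. What is shaped like the case_b but blue is not meant.

How it is judged:
At the end, for the whole second after the job is handed in: The full case (over 4.5 N on the mat; an empty one 1.8 N) stands flat and at rest in the bay, its centre within 7 mm along and 12 mm across of the bay's origin; the other two stand flat, at rest, within 60 mm of their starts (((x of case_a in the frame of bay between -0.007 and 0.007 m and y of case_a in the frame of bay between -0.012 and 0.012 m and height (world z) of case_a below 0.009 m and angle between each of case_a, case_b, case_c's own z axis and vertical below 0.08 rad and contact force between case_a and mat above 4.5 N and linear speed of each of case_a, case_b, case_c below 0.01 m/s and distance of each of case_b, case_c from where it was at the start of the episode below 0.06 m) or (x of case_b in the frame of bay between -0.007 and 0.007 m and y of case_b in the frame of bay between -0.012 and 0.012 m and height (world z) of case_b below 0.009 m and angle between each of case_b, case_a, case_c's own z axis and vertical below 0.08 rad and contact force between case_b and mat above 4.5 N and linear speed of each of case_b, case_a, case_c below 0.01 m/s and distance of each of case_a, case_c from where it was at the start of the episode below 0.06 m) or (x of case_c in the frame of bay between -0.007 and 0.007 m and y of case_c in the frame of bay between -0.012 and 0.012 m and height (world z) of case_c below 0.009 m and angle between each of case_c, case_a, case_b's own z axis and vertical below 0.08 rad and contact force between case_c and mat above 4.5 N and linear speed of each of case_c, case_a, case_b below 0.01 m/s and distance of each of case_a, case_b from where it was at the start of the episode below 0.06 m))); the robot touches nothing.
It fails at once if a case is lifted off the mat (its underside's centre over 20 mm up) (height (world z) of any of case_a, case_b, case_c above 0.023 m).
It fails at once if a case is tipped by more than 0.35 rad (angle between any of case_a, case_b, case_c's own z axis and vertical above 0.35 rad).
It fails at once if the mug, glue bottle or screwdriver is moved by more than 30 mm (distance of any of mug, glue, screwdriver from where it was at the start of the episode above 0.03 m).
It also fails if it takes over 64 s, if anything falls off the work surface, if the arm or the gripper's body presses on something with over 40 N, if the wrist force passes 120 N, or if a joint passes its speed limit or range.

## Working session

There is one attempt and no reset: what is moved stays moved. The work goes in short steps, Python scripts to look and compute and a tool call to move; the robot and the scene stay as the last step left them, time stands still between calls to the robot, and variables do not carry over. Pictures are saved under pics/ and viewed, about 8 in all and at most 12, crops included, and the job is handed in when it is done.

Besides the shell and the picture viewer there is one more tool, called after "Request:" by a JSON object that holds its "fn" and its "kwargs". jog_arm: Moves the arm, as the interface text tells. Its arguments: {"type":"object","properties":{"targets":{"type":"array","items":{"type":"array"}},"grip_force":{"type":"number"}},"required":["targets"]}

```bash
ls; mkdir -p pics; cat > h.py <<'E'
import numpy as np, cv2
from station import ctrl, optics
def shot(n):
    c=optics.camera(n); return c
def pts(c):
    K=c["camera_matrix"];Z=c["range_z"];T=np.linalg.inv(c["world_to_cam"])
    v,u=np.mgrid[0:480,0:640]
    P=np.stack([(u-K[0,2])/K[0,0]*Z,-(v-K[1,2])/K[1,1]*Z,-Z,np.ones_like(Z)],-1)
    return (P@T.T)[...,:3]
E
python3 - <<'E'
from h import *
o=ctrl.get_obs();print({k:np.round(v,3) for k,v in o.items()})
for n in("top","scene"):
    c=shot(n);cv2.imwrite(f"pics/{n}0.png",c["img"][...,::-1]);np.savez(f"{n}0.npz",**c)
    P=pts(c);print(n,c.keys(),c["world_to_cam"].round(2).tolist())
    h=cv2.cvtColor(c["img"],cv2.COLOR_RGB2HSV);H,S,V=cv2.split(h)
    for nm,m in(("red",((H<8)|(H>172))&(S>120)&(V>60)),("blue",(H>100)&(H<130)&(S>120)&(V>50)),("green",(H>40)&(H<85)&(S>90)&(V>40)),("yel",(H>20)&(H<35)&(S>120)&(V>80))):
        k,L,st,ce=cv2.connectedComponentsWithStats(m.astype(np.uint8))
        for i in range(1,k):
            if st[i,4]>60:
                q=P[L==i];print(nm,ce[i].round(),st[i].tolist(),np.median(q,0).round(3),q.min(0).round(3),q.max(0).round(3))
E
```

```text
pics
{'time_s': np.float64(0.0), 'qpos': array([-1.298,  0.3  ,  1.522,  0.   ,  1.321, -0.067]), 'joint_vel': array([ 0.   ,  0.001, -0.   ,  0.002, -0.002,  0.001]), 'tau': array([ 3.0000e-03, -5.3180e+01, -3.5274e+01,  7.1000e-02,  2.4000e-02,
       -0.0000e+00]), 'ee_pos': array([ 0.183, -0.518,  0.224]), 'eef_rot': array([-1.571e+00,  1.000e-03, -1.231e+00]), 'force': array([ 0.553,  0.303, -0.119]), 'moment': array([ 0.01 ,  0.014, -0.023]), 'grip_width': np.float64(0.094)}
top dict_keys(['img', 'range_z', 'camera_matrix', 'world_to_cam']) [[-0.01, -1.0, -0.01, 0.01], [0.99, -0.01, 0.13, -0.57], [-0.13, -0.0, 0.99, -1.09], [0.0, 0.0, 0.0, 1.0]]
red [558. 214.] [550, 207, 16, 14, 165] [ 0.591 -0.454  0.152] [ 0.578 -0.468  0.141] [ 0.604 -0.442  0.157]
red [441. 270.] [417, 247, 48, 48, 1733] [ 0.494 -0.256  0.033] [ 0.422 -0.304  0.004] [5.420e-01 1.000e-03 1.153e+00]
red [212. 276.] [191, 255, 44, 44, 1718] [0.485 0.221 0.033] [ 0.422  0.001 -0.001] [0.534 0.275 1.153]
red [332. 298.] [310, 276, 45, 44, 1699] [ 0.439 -0.028  0.033] [ 0.395 -0.072 -0.001] [0.486 0.018 1.153]
b
[... 6785 characters left out ...]
549, 321, 35, 17, 148] [0.53  0.638 0.001] [ 0.515  0.397 -0.004] [1.405 0.678 1.091]
yel [611. 343.] [586, 331, 49, 27, 190] [0.517 0.742 0.001] [ 0.485  0.397 -0.004] [1.405 0.792 1.091]
yel [379. 392.] [355, 385, 46, 17, 100] [0.88  0.307 0.002] [ 0.87   0.253 -0.003] [0.892 0.352 0.007]
yel [590. 392.] [577, 384, 25, 16, 61] [0.667 0.715 0.001] [ 0.658  0.686 -0.004] [0.675 0.739 0.007]
yel [471. 410.] [448, 398, 44, 24, 123] [0.826 0.499 0.002] [ 0.819  0.397 -0.004] [1.405 0.539 1.091]
yel [484. 450.] [473, 443, 26, 15, 72] [0.898 0.539 0.001] [ 0.891  0.519 -0.003] [0.906 0.572 0.007]
yel [491. 466.] [480, 454, 24, 24, 86] [0.922 0.562 0.001] [ 0.905  0.397 -0.004] [1.405 0.589 1.091]
```

```bash
python3 - <<'E'
import cv2
a=cv2.imread("pics/top0.png")[110:360,150:600];cv2.imwrite("pics/top0c.png",cv2.resize(a,None,fx=1.75,fy=1.75,interpolation=cv2.INTER_CUBIC))
E
python3 - <<'E'
# yaw/centres of cases, bay
from h import *
c=dict(np.load("top0.npz"));P=pts(c);ok=(c["range_z"]>0)
h=cv2.cvtColor(c["img"],cv2.COLOR_RGB2HSV);H,S,V=cv2.split(h)
red=((H<8)|(H>172))&(S>120)&(V>60)&ok&(P[...,2]<.06)&(P[...,2]>.02)
blue=(H>100)&(H<130)&(S>120)&(V>50)&ok&(P[...,2]>.02)
g=(H>40)&(H<85)&(S>90)&(V>40)&ok
y=(H>20)&(H<35)&(S>120)&ok&(P[...,0]>.6)&(P[...,0]<.76)&(abs(P[...,1]+.02)<.1)
def rect(m,n):
    k,L,st,ce=cv2.connectedComponentsWithStats(m.astype(np.uint8))
    for i in range(1,k):
        if st[i,4]>100:
            q=P[L==i];r=cv2.minAreaRect((q[:,:2]*1000).astype(np.float32));print(n,np.round(r[0],1),np.round(r[1],1),round(r[2],1),"z",np.percentile(q[:,2],[5,50,95]).round(3))
rect(red,"red");rect(blue,"blue");rect(g,"green");rect(y,"yel")
b=P[g&(P[...,2]>.02)];
# other objects: heights
m=ok&(P[...,2]>.05)&(P[...,2]<.3)&(P[...,0]>.3)
rect(m,"tall")
E
```

```text
red [ 493.8 -254.7] [85.1 84.4] 78.4 z [0.029 0.033 0.046]
red [486.7 219.4] [86.1 84.7] 3.4 z [0.029 0.033 0.046]
red [439.8 -27.5] [84.6 84.2] 4.5 z [0.029 0.033 0.046]
blue [ 752.7 -313. ] [99.3 22.8] 4.9 z [0.021 0.026 0.03 ]
blue [ 650.7 -215.5] [85.3 84.7] 31.1 z [0.029 0.033 0.046]
blue [627.8 152.2] [84.5 85. ] 88.7 z [0.029 0.033 0.046]
green [673.4 -23.7] [ 98.5 139.6] 13.7 z [0.024 0.029 0.034]
yel [668.1 -26.1] [86.3 99.5] 13.5 z [-0.     0.003  0.008]
tall [ 589.5 -450.3] [56.1 49.2] 22.8 z [0.058 0.105 0.153]
tall [581.  460.3] [102.2  75.5] 84.0 z [0.053 0.078 0.094]
```

View pics/top0c.png

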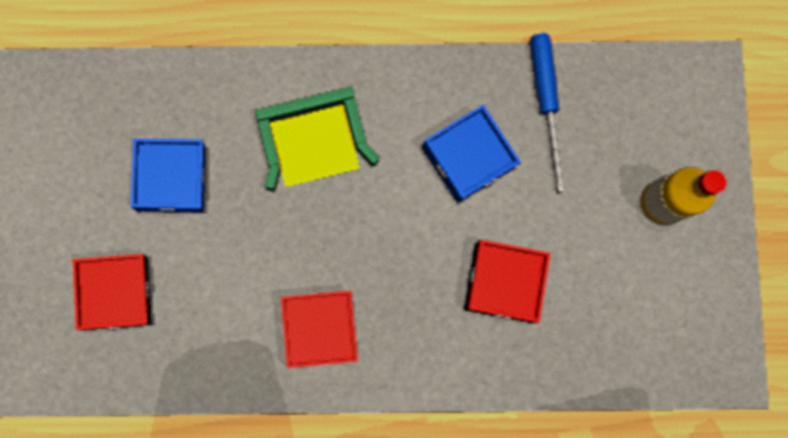

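Crop of the top view: the red-lidded cases are at crop (112,292), (320,328) and (508,281), which is full-image (212,276), (332,298) and (441,270). They are the ones meant. The blue ones at (169,175) and (471,153) are decoys. The bay is at (315,140), turned about +13.5°, with the mouth toward the robot. The screwdriver (547,110) and bottle (680,195) are at the right, and the mug is off to the left.

```bash
cat >> h.py <<'E'
def rel(x,y,z,head_deg,frm=None):
    "tool shift (cm) and turn from current pose to TCP x,y,z with tool-z heading head_deg"
    from scipy.spatial.transform import Rotation as Ro
    o=ctrl.get_obs(); p,e=(o["ee_pos"],o["eef_rot"]) if frm is None else frm
    R=Ro.from_euler("xyz",e).as_matrix(); s=R.T@(np.array([x,y,z])-p)*100
    h=np.degrees(np.arctan2(R[1,2],R[0,2]))
    print("shift",s.round(2),"turn",round(np.radians((h-head_deg+180)%360-180),3))
def ahead(c,h,d): return c[0]+d*np.cos(np.radians(h)),c[1]+d*np.sin(np.radians(h))
E
python3 - <<'E'
from h import *
# bay frame fit
c=dict(np.load("top0.npz"));P=pts(c);ok=c["range_z"]>0
h=cv2.cvtColor(c["img"],cv2.COLOR_RGB2HSV);H,S,V=cv2.split(h)
g=(H>40)&(H<85)&(S>90)&(V>40)&ok&(P[...,2]>.022)&(P[...,2]<.036)
q=P[g]
for a in (12.5,13.0,13.5,14.0,14.5):
    r=np.radians(a);x=q[:,0]*np.cos(r)+q[:,1]*np.sin(r);y=-q[:,0]*np.sin(r)+q[:,1]*np.cos(r)
    st=x>x.max()-.008; f=(x<x.max()-.02)&(x>x.max()-.05)
    yl=y[f&(y>y[f].mean())];yr=y[f&(y<y[f].mean())]
    sl=np.polyfit(x[f&(y>y[f].mean())],yl,1)[0],np.polyfit(x[f&(y<y[f].mean())],yr,1)[0]
    print(a,"slopes",np.round(sl,3),"xmax",np.percentile(x,[50,98]).round(4),"inner y",np.percentile(yl,3).round(4),np.percentile(yr,97).round(4),"home x,y of mark",round(.6681*np.cos(r)-.0261*np.sin(r),4),round(-.6681*np.sin(r)-.0261*np.cos(r),4))
    hist=np.histogram(x[abs(y-y[f].mean())<.035],bins=8);print(hist[0],hist[1].round(4))
C=(.4938,-.2547); x,y=ahead(C,-11.6,.02); rel(x,y,.15,-11.6); rel(x,y,.058,-11.6)
E
```

```text
12.5 slopes [ 0.016 -0.009] xmax [0.6793 0.7003] inner y -0.1199 -0.2183 home x,y of mark 0.6466 -0.1701
[29 33 20 26 25 19 26 22] [0.6873 0.689  0.6907 0.6925 0.6942 0.6959 0.6976 0.6993 0.701 ]
13.0 slopes [ 0.006 -0.016] xmax [0.6778 0.6987] inner y -0.1257 -0.2241 home x,y of mark 0.6451 -0.1757
[36 24 26 25 24 19 22 23] [0.6861 0.6878 0.6895 0.6912 0.6928 0.6945 0.6962 0.6979 0.6996]
13.5 slopes [ 0.014 -0.023] xmax [0.6763 0.6972] inner y -0.1314 -0.2299 home x,y of mark 0.6435 -0.1813
[38 27 23 30 18 24 21 19] [0.6846 0.6863 0.6881 0.6898 0.6915 0.6932 0.6949 0.6966 0.6983]
14.0 slopes [-0.005 -0.024] xmax [0.6747 0.6955] inner y -0.1372 -0.2356 home x,y of mark 0.6419 -0.187
[31 30 24 28 20 25 24 19] [0.6827 0.6845 0.6862 0.688  0.6897 0.6914 0.6932 0.6949 0.6967]
14.5 slopes [-0.01 -0.05] xmax [0.6727 0.694 ] inner y -0.1429 -0.2414 home x,y of mark 0.6403 -0.1925
[25 33 26 27 22 25 24 19] [0.6808 0.6826 0.6844 0.6862 0.688  0.6898 0.6915 0.6933 0.6951]
shift [-13.47   7.41  39.78] turn 0.542
shift [-13.46  16.61  39.78] turn 0.542
```

Request:
{"fn": "jog_arm", "kwargs": {"targets": [[4.0,[-13.5,7.4,39.8],0.54],[4.0,[-13.5,7.4,39.8],0.54],[4.0,[-13.5,7.4,39.8],0.54],[4.0,[-13.5,7.4,39.8],0.54],[4.0,[-13.5,7.4,39.8],0.54],[4.0,[-13.5,7.4,39.8],0.54],[4.0,[-13.5,7.4,39.8],0.54],[4.0,[-13.5,7.4,39.8],0.54],[4.0,[-13.5,7.4,39.8],0.54],[4.0,[-13.5,7.4,39.8],0.54]], "grip_force": 20}}

```text
time_s: 1.1
ee_pos: [0.5157, -0.2554, 0.1489]
eef_rot: [-1.573, 0.001, -1.767]
force: [-0.4, 0.7, -0.3]
grip_width: 0.0401
```

```bash
python3 - <<'E'
from h import *
o=ctrl.get_obs();print({k:np.round(v,3) for k,v in o.items()})
C=(.4938,-.2547); x,y=ahead(C,-11.6,.02); rel(x,y,.056,-11.6)
E
```

```text
{'time_s': np.float64(1.1), 'qpos': array([-5.240e-01,  4.270e-01,  1.530e+00,  1.000e-03,  1.186e+00,
        1.243e+00]), 'joint_vel': array([-0.079, -0.04 ,  0.034, -0.015,  0.007, -0.066]), 'tau': array([  3.258, -57.694, -34.693,   0.217,  -0.172,   1.003]), 'ee_pos': array([ 0.516, -0.255,  0.149]), 'eef_rot': array([-1.573e+00,  1.000e-03, -1.767e+00]), 'force': array([-0.353,  0.671, -0.297]), 'moment': array([ 0.063,  0.131, -0.04 ]), 'grip_width': np.float64(0.04)}
shift [ 0.38  9.29 -0.15] turn 0.006
```

Request:
{"fn": "jog_arm", "kwargs": {"targets": [[4.0,[0,0,0],0],[4.0,[0,4,0],0],[4.0,[0,7,0],0],[4.0,[0,8.5,0],0],[4.0,[0,9.3,0],0],[4.0,[0,9.3,0],0],[4.0,[0,9.3,0],0],[4.0,[0,9.3,0],0]]}}

```text
time_s: 1.9
ee_pos: [0.5141, -0.259, 0.0588]
eef_rot: [-1.569, -0.001, -1.771]
force: [1.5, 0.2, 0.7]
grip_width: 0.04
```

Request:
{"fn": "jog_arm", "kwargs": {"targets": [[4.0,[0,0,0.3],0],[4.0,[0,0,0.6],0],[4.0,[0,0,0.9],0],[4.0,[0,0,1.2],0],[4.0,[0,0,1.5],0]]}}

```text
time_s: 2.4
ee_pos: [0.5285, -0.2616, 0.0574]
eef_rot: [-1.571, 0.0, -1.771]
force: [-1.2, 0.5, 1.2]
grip_width: 0.0398
```

Request:
{"fn": "jog_arm", "kwargs": {"targets": [[4.0,[0,0,0.3],0],[4.0,[0,0,0.6],0],[4.0,[0,0,0.9],0]]}}

```text
time_s: 2.7
ee_pos: [0.5373, -0.2634, 0.0574]
eef_rot: [-1.571, 0.0, -1.771]
force: [-1.8, -0.5, 0.3]
grip_width: 0.04
```

Request:
{"fn": "jog_arm", "kwargs": {"targets": [[4.0,[0,0,0.3],0],[4.0,[0,0,0.6],0]]}}

```text
time_s: 2.9
ee_pos: [0.5432, -0.2646, 0.0574]
eef_rot: [-1.571, -0.0, -1.771]
force: [-0.5, -0.3, 0.3]
grip_width: 0.0395
```

Request:
{"fn": "jog_arm", "kwargs": {"targets": [[4.0,[0,0,-1.5],0],[4.0,[0,-3,-1.5],0],[4.0,[0,-7,-1.5],0],[4.0,[0,-7,-1.5],0],[4.0,[0,-7,-1.5],0]]}}

```text
time_s: 3.4
ee_pos: [0.5287, -0.2617, 0.128]
eef_rot: [-1.569, -0.001, -1.771]
force: [-0.7, 1.0, -1.7]
grip_width: 0.0398
```

```bash
python3 - <<'E'
from h import *
o=ctrl.get_obs();print(o["ee_pos"],o["eef_rot"],o["force"])
c=shot("top");cv2.imwrite("pics/top1.png",c["img"][...,::-1]);P=pts(c);
h=cv2.cvtColor(c["img"],cv2.COLOR_RGB2HSV);H,S,V=cv2.split(h)
red=((H<8)|(H>172))&(S>120)&(V>60)&(c["range_z"]>0)&(P[...,2]<.06)&(P[...,2]>.02)
k,L,st,ce=cv2.connectedComponentsWithStats(red.astype(np.uint8))
for i in range(1,k):
    if st[i,4]>100:
        q=P[L==i];print(cv2.minAreaRect((q[:,:2]*1000).astype(np.float32)))
B=(.4398,-.0275); x,y=ahead(B,4.5,.02); rel(x,y,.127,4.5)
E
```

```text
[ 0.52865612 -0.26173835  0.12804711] [-1.56910430e+00 -5.12985373e-04 -1.77096320e+00] [-0.7288332   0.95402163 -1.68496072]
((486.8918151855469, 219.69764709472656), (86.21392822265625, 84.99678039550781), 4.040483474731445)
((503.7532958984375, -231.94415283203125), (36.006011962890625, 53.08458709716797), 78.27820587158203)
((439.7132568359375, -27.530075073242188), (85.17432403564453, 84.40562438964844), 5.198531627655029)
shift [-21.72   0.   -11.39] turn -0.279
```

Request:
{"fn": "jog_arm", "kwargs": {"targets": [[4.0,[-21.7,0,-11.4],-0.28],[4.0,[-21.7,0,-11.4],-0.28],[4.0,[-21.7,0,-11.4],-0.28],[4.0,[-21.7,0,-11.4],-0.28],[4.0,[-21.7,0,-11.4],-0.28],[4.0,[-21.7,0,-11.4],-0.28],[4.0,[-21.7,0,-11.4],-0.28],[4.0,[-21.7,0,-11.4],-0.28]]}}

```text
time_s: 4.25
ee_pos: [0.4598, -0.0269, 0.1269]
eef_rot: [-1.572, 0.0, -1.492]
force: [-0.7, -0.1, -0.2]
grip_width: 0.0401
```

Request:
{"fn": "jog_arm", "kwargs": {"targets": [[4.0,[0,0,0],0],[4.0,[0,4,0],0],[4.0,[0,6,0],0],[4.0,[0,7,0],0],[4.0,[0,7,0],0],[4.0,[0,7,0],0],[4.0,[0,7,0],0]]}}

```text
time_s: 4.95
ee_pos: [0.4604, -0.0265, 0.0585]
eef_rot: [-1.569, -0.0, -1.491]
force: [0.6, 0.1, -0.1]
grip_width: 0.0398
```

Request:
{"fn": "jog_arm", "kwargs": {"targets": [[4.0,[0,0,0.3],0],[4.0,[0,0,0.6],0],[4.0,[0,0,0.9],0],[4.0,[0,0,1.2],0],[4.0,[0,0,1.5],0]]}}

```text
time_s: 5.45
ee_pos: [0.4745, -0.025, 0.0574]
eef_rot: [-1.572, 0.0, -1.491]
force: [-5.7, -0.5, 3.6]
grip_width: 0.0401
```

Request:
{"fn": "jog_arm", "kwargs": {"targets": [[4.0,[0,0,0.3],0],[4.0,[0,0,0.6],0],[4.0,[0,0,0.9],0]]}}

```text
time_s: 5.75
ee_pos: [0.4835, -0.0243, 0.0574]
eef_rot: [-1.572, 0.0, -1.491]
force: [-5.7, 0.2, 4.0]
grip_width: 0.0402
```

Request:
{"fn": "jog_arm", "kwargs": {"targets": [[4.0,[0,0,0.3],0],[4.0,[0,0,0.6],0]]}}

```text
time_s: 5.95
ee_pos: [0.4895, -0.0238, 0.0574]
eef_rot: [-1.572, 0.0, -1.491]
force: [-5.3, -0.4, 4.3]
grip_width: 0.0401
```

Case at image (332,298) resists with about 5.5 N. The right-hand case needed only about 1 N. The middle one is therefore the full one. I'll widen the fingers so they centre in the tray, then tow it.

Request:
{"fn": "jog_arm", "kwargs": {"targets": [[5.0,[0,0,0],0],[5.0,[0,0,0],0],[5.0,[0,0,0],0],[5.0,[0,0,0],0],[5.0,[0,0,0],0]], "grip_force": 10}}

```text
time_s: 6.45
ee_pos: [0.4896, -0.0239, 0.0575]
eef_rot: [-1.571, -0.0, -1.491]
force: [0.2, 0.3, 0.4]
grip_width: 0.0501
```

```bash
cat >> h.py <<'E'
def reds(fn=None):
    c=shot("top");P=pts(c)
    if fn: cv2.imwrite(fn,cv2.resize(c["img"][110:360,150:600,::-1],None,fx=1.75,fy=1.75,interpolation=cv2.INTER_CUBIC))
    H,S,V=cv2.split(cv2.cvtColor(c["img"],cv2.COLOR_RGB2HSV))
    red=((H<8)|(H>172))&(S>120)&(V>60)&(c["range_z"]>0)&(P[...,2]<.06)&(P[...,2]>.02)
    k,L,st,ce=cv2.connectedComponentsWithStats(red.astype(np.uint8))
    for i in range(1,k):
        if st[i,4]>100:
            r=cv2.minAreaRect((P[L==i][:,:2]*1000).astype(np.float32));print(np.round(r[0],1),np.round(r[1],1),round(r[2],1))
E
python3 - <<'E'
from h import *
o=ctrl.get_obs();print(o["ee_pos"],o["eef_rot"],o["force"],o["grip_width"])
O=np.array([.668,-.026])
for d,h in((-.13,13.3),(-.06,13.3),(0,13.3),(.004,13.3)):
    x,y=ahead(O,13.3,d+.030);rel(x,y,.0574,h)
E
```

```text
[ 0.4896477  -0.02385688  0.05748387] [-1.57056556e+00 -1.84870178e-05 -1.49098686e+00] [0.21114234 0.29493352 0.3588944 ] 0.05011323478834645
shift [3.15 0.01 7.88] turn -0.152
shift [2.09e+00 1.00e-02 1.48e+01] turn -0.152
shift [1.180e+00 1.000e-02 2.073e+01] turn -0.152
shift [1.120e+00 1.000e-02 2.112e+01] turn -0.152
```

Request:
{"fn": "jog_arm", "kwargs": {"targets": [[5.0,[0.15,0,0.4],0],[5.0,[0.3,0,0.8],0],[5.0,[0.45,0,1.2],0],[5.0,[0.6,0,1.6],0],[5.0,[0.75,0,2.0],0],[5.0,[0.9,0,2.4],0],[5.0,[1.1,0,2.8],0],[5.0,[1.3,0,3.2],0],[5.0,[1.5,0,3.6],0],[5.0,[1.65,0,4.0],0]]}}

```text
time_s: 7.45
ee_pos: [0.5311, -0.0373, 0.0574]
eef_rot: [-1.571, -0.0, -1.491]
force: [-3.2, 0.8, -1.1]
grip_width: 0.0496
```

Request:
{"fn": "jog_arm", "kwargs": {"targets": [[5.0,[0.15,0,0.4],-0.015],[5.0,[0.3,0,0.8],-0.03],[5.0,[0.45,0,1.2],-0.045],[5.0,[0.6,0,1.6],-0.06],[5.0,[0.75,0,2.0],-0.075],[5.0,[0.9,0,2.4],-0.09],[5.0,[1.1,0,2.8],-0.11],[5.0,[1.3,0,3.2],-0.125],[5.0,[1.4,0,3.6],-0.14],[5.0,[1.5,0,3.9],-0.152]]}}

```text
time_s: 8.45
ee_pos: [0.5712, -0.0491, 0.0574]
eef_rot: [-1.571, 0.0, -1.338]
force: [-3.7, 1.3, -0.4]
grip_width: 0.0502
```

```bash
python3 - <<'E'
from h import *
reds("pics/top2.png")
o=ctrl.get_obs();print(o["ee_pos"],o["eef_rot"],o["force"],o["grip_width"])
O=np.array([.668,-.026])
for d in(-.06,0,.004):
    x,y=ahead(O,13.3,d+.030);rel(x,y,.0574,13.3)
E
```

```text
[ 514.3 -258.7] [84.6 85.2] 78.1
[486.6 219.2] [86.4 85.2] 2.9
[ 0.57156253 -0.04917244  0.05751889] [-1.57028648e+00 -2.50059665e-04 -1.33734732e+00] [-0.36100396  0.11451751 -0.12428252] 0.049792193818330874
shift [-0.03  0.02  6.92] turn 0.001
shift [-0.02  0.02 12.92] turn 0.001
shift [-0.02  0.02 13.32] turn 0.001
```

View pics/top2.png

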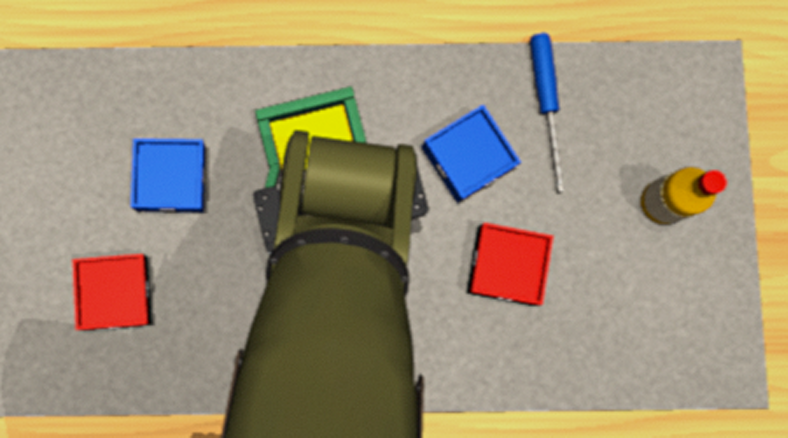

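The arm hides the full case. The right empty case has moved only 21 mm, and the tow force of about 3.7 N fits 0.8 kg. Continuing into the bay.

Request:
{"fn": "jog_arm", "kwargs": {"targets": [[5.0,[0,0,0.6],0],[5.0,[0,0,1.2],0],[5.0,[0,0,1.8],0],[5.0,[0,0,2.4],0],[5.0,[0,0,3.0],0],[5.0,[0,0,3.6],0],[5.0,[0,0,4.2],0],[5.0,[0,0,4.8],0],[5.0,[0,0,5.4],0],[5.0,[0,0,6.0],0]]}}

```text
time_s: 9.5
ee_pos: [0.6297, -0.0351, 0.0575]
eef_rot: [-1.571, -0.0, -1.339]
force: [-3.7, -1.0, 0.9]
grip_width: 0.0502
```

Request:
{"fn": "jog_arm", "kwargs": {"targets": [[5.0,[0,0,0.6],0],[5.0,[0,0,1.2],0],[5.0,[0,0,1.8],0],[5.0,[0,0,2.4],0],[5.0,[0,0,3.0],0],[5.0,[0,0,3.6],0],[5.0,[0,0,4.2],0],[5.0,[0,0,4.8],0],[5.0,[0,0,5.4],0],[5.0,[0,0,6.0],0]]}}

```text
time_s: 10.5
ee_pos: [0.6881, -0.0213, 0.0575]
eef_rot: [-1.571, -0.0, -1.339]
force: [-4.1, -1.1, 2.5]
grip_width: 0.0499
```

Request:
{"fn": "jog_arm", "kwargs": {"targets": [[5.0,[0,0,0.2],0],[5.0,[0,0,0.4],0],[5.0,[0,0,0.6],0],[5.0,[0,0,0.7],0]]}}

```text
time_s: 10.9
ee_pos: [0.6945, -0.0198, 0.0574]
eef_rot: [-1.571, 0.0, -1.339]
force: [-3.6, -1.7, 2.0]
grip_width: 0.05
```

```bash
python3 - <<'E'
from h import *
o=ctrl.get_obs();print(o["ee_pos"],o["eef_rot"],o["force"],o["grip_width"])
O=np.array([.668,-.026])
x,y=ahead(O,13.3,.030);rel(x,y,.0574,13.3)
E
```

```text
[ 0.69451976 -0.01978138  0.05743569] [-1.57083141e+00  2.03519894e-05 -1.33901812e+00] [-3.62569427 -1.74002413  2.04316708] 0.04995482076646575
shift [-0.    0.    0.28] turn -0.0
```

Now 2.8 mm short of nominal and no stop contact yet. I'll creep until the force rises.

Request:
{"fn": "jog_arm", "kwargs": {"targets": [[5.0,[0,0,0.1],0],[5.0,[0,0,0.2],0],[5.0,[0,0,0.3],0],[5.0,[0,0,0.3],0]]}}

```text
time_s: 11.3
ee_pos: [0.697, -0.0192, 0.0574]
eef_rot: [-1.572, 0.0, -1.339]
force: [-7.7, -2.0, 3.5]
grip_width: 0.0499
```

Request:
{"fn": "jog_arm", "kwargs": {"targets": [[5.0,[0,0,0.1],0],[5.0,[0,0,0.2],0],[5.0,[0,0,0.2],0]]}}

```text
time_s: 11.6
ee_pos: [0.6974, -0.0191, 0.0573]
eef_rot: [-1.577, 0.001, -1.339]
force: [-22.2, -4.1, 11.1]
grip_width: 0.0502
```

The force jumped to 22 N, so it is on the stop. Back off: relax, narrow the fingers, rise.

Request:
{"fn": "jog_arm", "kwargs": {"targets": [[5.0,[0,0,-0.2],0],[4.0,[0,0,-0.4],0],[3.5,[0,0,-0.5],0],[3.5,[0,0,-0.8],0],[3.5,[0,-1,-0.8],0],[3.5,[0,-3,-0.8],0],[3.5,[0,-7,-0.8],0],[3.5,[0,-11,-0.8],0],[3.5,[0,-11,-0.8],0]]}}

```text
time_s: 12.5
ee_pos: [0.6937, -0.0206, 0.1751]
eef_rot: [-1.561, -0.003, -1.339]
force: [0.1, -0.2, 0.0]
grip_width: 0.0351
```

Request:
{"fn": "jog_arm", "kwargs": {"targets": [[3.5,[0,0,-5],0],[3.5,[0,0,-10],0],[3.5,[0,0,-15],0],[3.5,[0,0,-20],0],[3.5,[0,0,-25],0],[3.5,[0,0,-30],0],[3.5,[0,0,-30],0],[3.5,[0,0,-30],0]]}}

```text
time_s: 13.3
ee_pos: [0.3997, -0.0897, 0.1683]
eef_rot: [-1.569, -0.001, -1.34]
force: [1.0, -0.8, 0.6]
grip_width: 0.035
```

```bash
python3 - <<'E'
from h import *
reds("pics/top3.png")
o=ctrl.get_obs();print(o["ee_pos"],o["force"],o["joint_vel"].round(3))
E
```

```text
[667.4 -24.6] [84.8 84.9] 13.3
[ 514.2 -258.5] [84.9 84.9] 78.1
[486.5 219.4] [85.8 84.9] 3.7
[ 0.40039273 -0.08956032  0.16812376] [0.81835289 0.76592847 0.27769858] [ 0.014  0.032 -0.019 -0.     0.     0.   ]
```

View pics/top3.png

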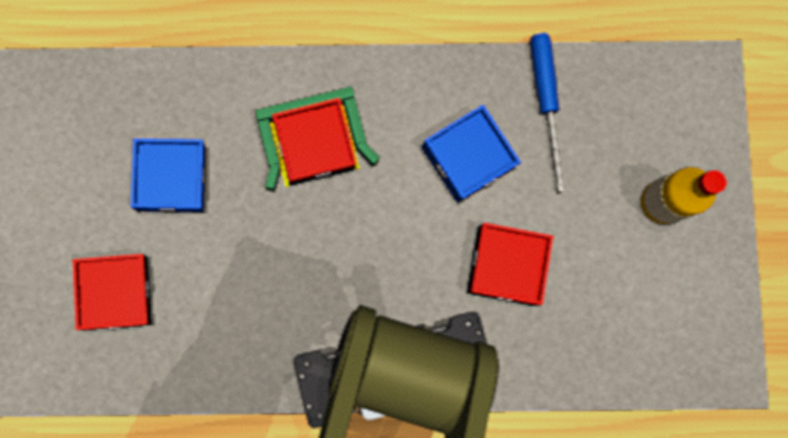

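The case sits square in the bay at crop (315,142), centred between the strips and against the stop. Everything else is where it was.

```bash
python3 -c "
from station import ctrl
print(ctrl.hand_in())"
```

```text
the job is handed in; nothing more can be done
None
```

The full case is in the bay and the job is handed in, at about 13.4 s of the 64 s allowed; no verdict was reported.

**Which case:** I nudged the right-hand case, which resisted with about 1 N, and then the middle one, which resisted with about 5.5 N. The middle one then took about 3.7 N to tow, so I took it as the full one. I did not nudge the left-hand case.

**Move:** I slid the middle case in by its rim, without lifting, until the force jumped to 22 N at the back stop. Then I backed off and moved the arm clear.

**Last checks (top camera):**

| Check | Measured | Limit |
|---|---|---|
| Full case centre | (667.4, −24.6) mm, yaw 13.3°; about 1.5 mm from the estimated bay origin (668, −26) | 7 mm along, 12 mm across |
| Right-hand empty case | moved about 21 mm | 60 mm |
| Left-hand case | not moved | 60 mm |
| Screwdriver and glue bottle | unchanged by eye in the last picture | 30 mm |
| Mug | outside the pictures I viewed; the arm never went near it | 30 mm |

No check failed. During the nudge of the middle case the wrist also showed about 4 N vertically, which probably inflated the 5.5 N reading. The later tow force, without that, fits 0.8 kg.

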